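# Transfer fiddle sound boxes to the fitting rack in reverse order

## Robot

A 7-joint arm with a two-finger parallel gripper is mounted at the origin on the work surface. World frame = base frame: x ahead of the robot, y to its left, z up, the work surface at z = 0. Lengths are in m, angles in rad, forces in N, time in s.
With the tool pointing down it reaches from about 0.35 to 0.9 m from the base axis. Payload 19.9 kg.
Tool frame: the origin (TCP) lies at the very end of the fingers, on their centre line; the grasp point (between the pads) lies 19 mm behind it; z points along the fingers, y is the line along which they close (so a half turn about z gives the same grasp; the last joint's range is limited). The gripper opens to 94 mm and grips with 3 to 60 N. Pads are 16 mm wide; open, the fingers measure 119 mm over their backs; the gripper's body (75 mm by 177 mm) begins 78 mm behind the grasp point.
Start: joints at [1.19, 0.417, -0.01, 1.614, 0.005, 1.111, -0.053], TCP at [0.208, -0.589, 0.205] pointing down, gripper open.
Joint ranges: [-2.81, 2.81], [-0.39, 2.02], [-1.27, 1.25], [0.06, 2.57], [-1.19, 4.33], [0.19, 2], [-2.82, 2.82]. Speed limits (rad/s): [1.89, 1.89, 2.39, 2.39, 3.01, 3.01, 3.01].

## Interface

Orientations are given as a unit quaternion [w, x, y, z].
In Python, from station import get_state, camera, get_calibration, close_job gives the robot as it stands. The module is installed in compiled form; this text tells all that it offers.
- The arm moves only by the shell command python3 -m creep 'ROWS' [OPENING] [FORCE]. ROWS is JSON, a list of rows, each a list of 2 entries, a list of its own where there are three numbers: the shift along the tool's x, y, z normalised to -1 to 1, where 1 is 0.2 m, then the turn, a rotation vector about the tool's x, y, z normalised to -1 to 1, where 1 is 90 degrees. A call has 1 to 12 rows; each row shifts and turns the commanded pose from where the row before left it, along the tool's axes as they then stand; what a row does not reach is not made up. A row lasts 1/8 s, in which the tool goes at most 62.5 mm and 10.7 degrees, less where a joint would pass 70% of its speed; a pose out of reach is approached as far as the arm can. A call with a number of a shift or a turn outside -1 to 1 is refused whole. A call with a gripper value outside its range is refused whole. OPENING is the finger opening in mm, from 0 to 94, set as the call begins (- or left out, the last holds). The fingers move at their own pace and stop on an object; FORCE is the grip in N (left out, the last holds). Time passes only in rows, so rows that do not move let the fingers close. It gives the time, the measured TCP pose, the force, the opening and the grip force at its end, in the units of the state.
- get_state(): the state, without advancing time (a new reading comes with each control period).
- camera(name): name is "side" or "top" or "wrist"; returns (picture, depth): 480x640x3 uint8, red, green, blue; 480x640 float32, m along the optical axis (not along the pixel's ray), 0 where there is no reading.
- get_calibration(name): a dict with "fx", "fy", "cx", "cy" (pixels), "rvec" (rotation vector, rad) and "tvec" (3), from world to camera coordinates, as OpenCV has them. Camera axes: x right, y down, z forward; pixel columns grow to the right and rows downward; lengths in m; the calibration is good to about 2 mm. The wrist camera is an equidistant fisheye: a pixel r from the principal point sees the ray r / f radians off the axis. A picture is of the moment at which its call begins: read the wrist's pose just before it. get_calibration takes no time and is no camera call; for the wrist camera it gives the pose at the moment of the call.
- close_job(): hands the job in; it is judged then, once.
The state is a dict: "clock": time; "joint_pos": joint angles; "qd": joint speeds; "tau": joint torques, N m; "tool_pos": TCP position; "ee_rot": TCP orientation; "ft_force": force on the tool from outside, world axes, zero at the start; "moment": the same for the moment, N m; "width": opening from 0.0 (shut) to 1.0 (fully open); "grasp_force": force on a finger pad.
Only numpy, scipy, OpenCV 4.12 (cv2) and the standard library are available. Lean on these libraries where they do the work, as an engineer would, in place of code of your own. Each camera call takes 0.05 s, during which the arm holds its last target. There are 200 camera calls.

## Task

Move the four fiddle sound boxes from the pale wooden drying rack to the empty aluminium fitting rack, one per well and in reverse order: seen from the robot's base, the box leftmost on the wooden rack goes into the rightmost well of the aluminium rack, the second from the left into the second from the right, and so on. Keep the boxes upright all the time and set each down on the well's floor rather than dropping it; leave them standing there, skin face up.

Things in the scene. Friction and masses are not known exactly. Their poses are not given: they have to be found in the camera images.
- red_box: Loose fiddle sound box: a closed upright light honey-brown wooden cylinder, 50 mm diameter, 80 mm tall, about 0.15 kg, with a red band round its top 14 mm and a tan 37 mm snakeskin disc with a dark lattice on its upper face ringed in red. Origin at the centre of its underside, z up when upright. Starts upright in one of the four wells of the drying rack.
- yellow_box: Loose fiddle sound box: a closed upright nearly black wooden cylinder, 50 mm diameter, 80 mm tall, about 0.15 kg, with a yellow band round its top 14 mm and a tan 37 mm snakeskin disc with a dark lattice on its upper face ringed in yellow. Origin at the centre of its underside, z up when upright. Starts upright in one of the four wells of the drying rack.
- blue_box: Loose fiddle sound box: a closed upright mid-brown wooden cylinder, 50 mm diameter, 80 mm tall, about 0.15 kg, with a blue band round its top 14 mm and a tan 37 mm snakeskin disc with a dark lattice on its upper face ringed in blue. Origin at the centre of its underside, z up when upright. Starts upright in one of the four wells of the drying rack.
- green_box: Loose fiddle sound box: a closed upright dark red-brown wooden cylinder, 50 mm diameter, 80 mm tall, about 0.15 kg, with a green band round its top 14 mm and a tan 37 mm snakeskin disc with a dark lattice on its upper face ringed in green. Origin at the centre of its underside, z up when upright. Starts upright in one of the four wells of the drying rack.
- red_tag: Fixed red marker block (14 x 36 x 12 mm) against the outer face of the drying rack's robot-side (-x) wall, in front of the well in which the red box starts. Origin at the centre of that well's floor, 6 mm above the table; the block's centre is 48.5 mm from there along -x and 8 mm up. Axes parallel to the drying rack's. Records the starting order.
- yellow_tag: Fixed yellow marker block (14 x 36 x 12 mm) against the outer face of the drying rack's robot-side (-x) wall, in front of the well in which the yellow box starts. Origin at the centre of that well's floor, 6 mm above the table; the block's centre is 48.5 mm from there along -x and 8 mm up. Axes parallel to the drying rack's. Records the starting order.
- blue_tag: Fixed blue marker block (14 x 36 x 12 mm) against the outer face of the drying rack's robot-side (-x) wall, in front of the well in which the blue box starts. Origin at the centre of that well's floor, 6 mm above the table; the block's centre is 48.5 mm from there along -x and 8 mm up. Axes parallel to the drying rack's. Records the starting order.
- green_tag: Fixed green marker block (14 x 36 x 12 mm) against the outer face of the drying rack's robot-side (-x) wall, in front of the well in which the green box starts. Origin at the centre of that well's floor, 6 mm above the table; the block's centre is 48.5 mm from there along -x and 8 mm up. Axes parallel to the drying rack's. Records the starting order.
- drying_rack: Start rack: pale wood, brass end lugs, coloured tags on its robot-side wall, a box in each well; the nearer or the farther of the two racks. Fixed, 82 (x) x 310 (y) mm. Origin: centre of underside, on the table; +y along the row to the robot's left. Four open wells centred at x = 0, y = +114, +38, -38, -114 mm, 70 x 70 mm inside; floor 6 mm, wall tops 20 mm above the table, walls 6 mm thick.
- fitting_rack: Target rack: bare aluminium, black end lugs, no tags, empty; in the other of the two places. Fixed, 82 (x) x 310 (y) mm. Origin: centre of underside, on the table; +y along the row to the robot's left. Four open wells centred at x = 0, y = +114, +38, -38, -114 mm, 70 x 70 mm inside; floor 6 mm, wall tops 20 mm above the table, walls 6 mm thick.

How it is judged:
At the end, for the whole second after the job is handed in: Each box stands at rest upright (within 0.1 rad) on the floor of the fitting-rack well that mirrors its starting well (first from the left to first from the right, and so on), its axis within 12 mm of the well's centre in x and in y (((y of red_tag in the frame of drying_rack between 0.099 and 0.129 m and y of red_box in the frame of fitting_rack between -0.126 and -0.102 m) or (y of red_tag in the frame of drying_rack between 0.023 and 0.053 m and y of red_box in the frame of fitting_rack between -0.05 and -0.026 m) or (y of red_tag in the frame of drying_rack between -0.053 and -0.023 m and y of red_box in the frame of fitting_rack between 0.026 and 0.05 m) or (y of red_tag in the frame of drying_rack between -0.129 and -0.099 m and y of red_box in the frame of fitting_rack between 0.102 and 0.126 m)) and x of red_box in the frame of fitting_rack between -0.012 and 0.012 m and z of red_box in the frame of fitting_rack between 0.002 and 0.01 m and angle between each of red_box, yellow_box, blue_box, green_box's own z axis and vertical below 0.1 rad and linear speed of each of red_box, yellow_box, blue_box, green_box below 0.02 m/s and angular speed of each of red_box, yellow_box, blue_box, green_box below 0.2 rad/s and ((y of yellow_tag in the frame of drying_rack between 0.099 and 0.129 m and y of yellow_box in the frame of fitting_rack between -0.126 and -0.102 m) or (y of yellow_tag in the frame of drying_rack between 0.023 and 0.053 m and y of yellow_box in the frame of fitting_rack between -0.05 and -0.026 m) or (y of yellow_tag in the frame of drying_rack between -0.053 and -0.023 m and y of yellow_box in the frame of fitting_rack between 0.026 and 0.05 m) or (y of yellow_tag in the frame of drying_rack between -0.129 and -0.099 m and y of yellow_box in the frame of fitting_rack between 0.102 and 0.126 m)) and x of yellow_box in the frame of fitting_rack between -0.012 and 0.012 m and z of yellow_box in the frame of fitting_rack between 0.002 and 0.01 m and ((y of blue_tag in the frame of drying_rack between 0.099 and 0.129 m and y of blue_box in the frame of fitting_rack between -0.126 and -0.102 m) or (y of blue_tag in the frame of drying_rack between 0.023 and 0.053 m and y of blue_box in the frame of fitting_rack between -0.05 and -0.026 m) or (y of blue_tag in the frame of drying_rack between -0.053 and -0.023 m and y of blue_box in the frame of fitting_rack between 0.026 and 0.05 m) or (y of blue_tag in the frame of drying_rack between -0.129 and -0.099 m and y of blue_box in the frame of fitting_rack between 0.102 and 0.126 m)) and x of blue_box in the frame of fitting_rack between -0.012 and 0.012 m and z of blue_box in the frame of fitting_rack between 0.002 and 0.01 m and ((y of green_tag in the frame of drying_rack between 0.099 and 0.129 m and y of green_box in the frame of fitting_rack between -0.126 and -0.102 m) or (y of green_tag in the frame of drying_rack between 0.023 and 0.053 m and y of green_box in the frame of fitting_rack between -0.05 and -0.026 m) or (y of green_tag in the frame of drying_rack between -0.053 and -0.023 m and y of green_box in the frame of fitting_rack between 0.026 and 0.05 m) or (y of green_tag in the frame of drying_rack between -0.129 and -0.099 m and y of green_box in the frame of fitting_rack between 0.102 and 0.126 m)) and x of green_box in the frame of fitting_rack between -0.012 and 0.012 m and z of green_box in the frame of fitting_rack between 0.002 and 0.01 m); the robot touches nothing.
It fails at once if a sound box is tipped over or tilted by more than 0.7 rad (angle between any of red_box, yellow_box, blue_box, green_box's own z axis and vertical above 0.7 rad).
It fails at once if a sound box is dropped or thrown: moves faster than 0.7 m/s with no finger touching it (a free fall of about 25 mm) ((contact force between the fingers and red_box below 0.05 N and linear speed of red_box above 0.7 m/s) or (contact force between the fingers and yellow_box below 0.05 N and linear speed of yellow_box above 0.7 m/s) or (contact force between the fingers and blue_box below 0.05 N and linear speed of blue_box above 0.7 m/s) or (contact force between the fingers and green_box below 0.05 N and linear speed of green_box above 0.7 m/s)).
It also fails if it takes over 112 s, if anything falls off the work surface, if the arm or the gripper's body presses on something with over 40 N, if the wrist force passes 120 N, or if a joint passes its speed limit or range.

## Working session

There is one attempt and no reset: what is moved stays moved. The work goes in short steps, Python scripts to look and compute and a shell command to move; the robot and the scene stay as the last step left them, time stands still between calls to the robot, and variables do not carry over. Pictures are saved under pics/ and viewed, at most 14 in all, crops included, and the job is handed in when it is done.

```bash
mkdir -p pics; python3 - <<'E'
from station import *
import cv2,numpy as np
s=get_state();print({k:np.round(v,3).tolist() for k,v in s.items()})
for n in("top","side"):
    p,d=camera(n);np.savez(f'pics/{n}0.npz',p=p,d=d);cv2.imwrite(f'pics/{n}0.png',p[...,::-1]);c=get_calibration(n);print(n,c)
E
```

```text
{'clock': 0.0, 'joint_pos': [1.191, 0.418, -0.01, 1.614, 0.005, 1.111, -0.053], 'qd': [0.001, -0.001, 0.001, 0.001, 0.0, 0.0, 0.001], 'tau': [0.001, -85.124, 0.639, -42.598, -0.049, 0.019, 0.0], 'tool_pos': [0.208, -0.589, 0.205], 'ee_rot': [-0.001, 0.986, 0.169, -0.0], 'ft_force': [0.031, -0.783, -0.925], 'moment': [-0.013, 0.014, -0.021], 'grasp_force': 0.0, 'width': 1.0}
top {'fx': 591.8542816356506, 'fy': 591.8542816356506, 'cx': 319.18037118788226, 'cy': 227.26587293584615, 'rvec': array([ 2.12181368, -2.16043651,  0.11979107]), 'tvec': array([0.00576583, 0.5617593 , 0.72498911])}
side {'fx': 458.2400764075751, 'fy': 458.2400764075751, 'cx': 319.47551661555764, 'cy': 248.29848311352708, 'rvec': array([ 0.43400319, -2.63344132,  1.31034297]), 'tvec': array([0.52893969, 0.15569584, 0.52134869])}
```

View pics/top0.png

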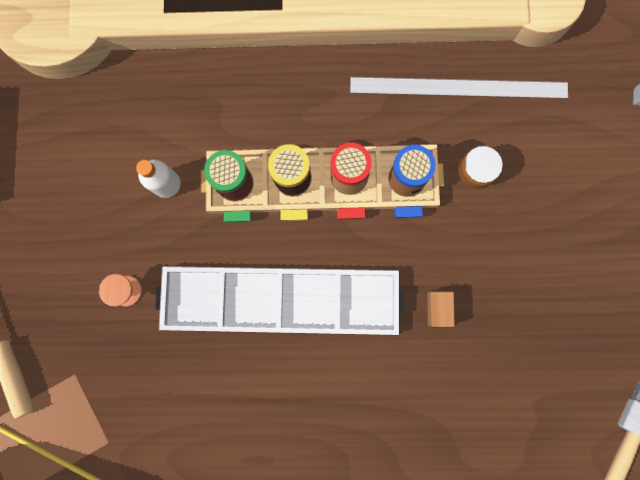

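View pics/side0.png

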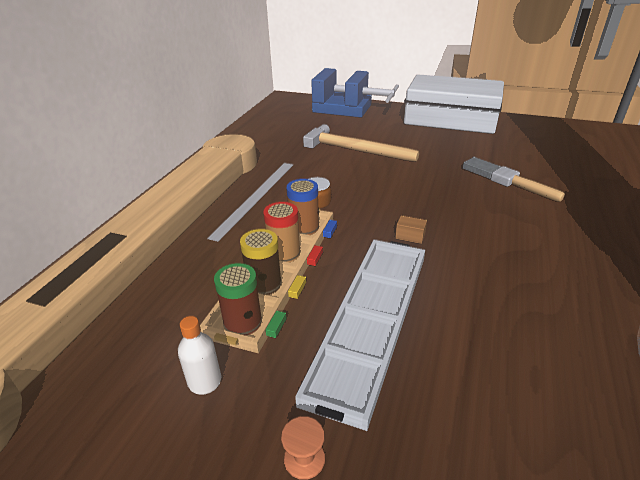

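The top view shows the drying rack as the farther one, about (205-440, 145-210). Left to right it holds green (225,170), yellow (289,165), red (351,163) and blue (414,166), with matching tags. The empty aluminium rack is nearer, at (160-400, 267-335). The side view agrees, and shows other objects beyond the ends of both racks.

```bash
cat > h.py <<'E'
import cv2,numpy as np
from station import *
from scipy.spatial.transform import Rotation as Ro
def cast(uv,z,c):
    R=cv2.Rodrigues(c['rvec'])[0];o=-R.T@c['tvec']
    d=R.T@np.array([(uv[0]-c['cx'])/c['fx'],(uv[1]-c['cy'])/c['fy'],1.]);return o+d*(z-o[2])/d[2]
def cloud(d,c):
    v,u=np.mgrid[:480,:640];P=np.stack([(u-c['cx'])/c['fx']*d,(v-c['cy'])/c['fy']*d,d],-1)
    return (P-c['tvec'])@cv2.Rodrigues(c['rvec'])[0]
HUE=dict(green=(50,85),yellow=(24,33),red=(0,5),blue=(100,125))
def blobs(p,name):
    h=cv2.cvtColor(p,cv2.COLOR_RGB2HSV);a,b=HUE[name]
    m=cv2.inRange(h,(a,150,90),(b,255,255))
    if name=='red': m|=cv2.inRange(h,(175,150,90),(180,255,255))
    cs,_=cv2.findContours(m,cv2.RETR_EXTERNAL,cv2.CHAIN_APPROX_NONE)
    return sorted([c for c in cs if cv2.contourArea(c)>60],key=cv2.contourArea)[::-1]
def tops(p,d,c):   # box tops and tags from the top view
    W=cloud(d,c)
    for n in HUE:
        for k in blobs(p,n)[:3]:
            m=np.zeros((480,640),np.uint8);cv2.drawContours(m,[k],-1,1,-1)
            w=W[(m>0)&(d>0)];w=w[w[:,2]>np.percentile(w[:,2],80)-.006];r=(w.min(0)+w.max(0))/2
            print(n,'area',cv2.contourArea(k),'mid',r.round(4),'size',np.ptp(w,axis=0).round(4))
E
python3 - <<'E'
from h import *
f=np.load('pics/top0.npz');c=get_calibration('top');p,d=f['p'],f['d'];tops(p,d,c)
W=cloud(d,c);z=W[...,2]
hs=cv2.cvtColor(p,cv2.COLOR_RGB2HSV)
for nm,m in(('alu',(hs[...,1]<60)&(z>.014)&(z<.026)&(abs(W[...,0]-.45)<.09)),('wood',(z>.014)&(z<.026)&(W[...,0]>.5)&(W[...,0]<.75))):
    n,l,st,_=cv2.connectedComponentsWithStats(m.astype(np.uint8));i=1+st[1:,4].argmax();w=W[l==i]
    r=cv2.minAreaRect(w[:,:2].astype(np.float32));print(nm,st[i],r,'z',np.median(w[:,2]))
    print(cv2.boxPoints(r))
# heights of everything, all objects >30mm
m=(z>.03)&(z<.5)&(d>0);n,l,st,_=cv2.connectedComponentsWithStats(m.astype(np.uint8))
for i in range(1,n):
    if st[i,4]>150: w=W[l==i];print('obj',st[i],w.min(0).round(3),w.max(0).round(3))
E
```

```text
red area 1353.5 mid [ 0.6343 -0.0456  0.0854] size [0.0502 0.0492 0.009 ]
red area 282.0 mid [ 0.5827 -0.0464  0.0187] size [0.0143 0.0348 0.0086]
blue area 1293.5 mid [ 0.6296 -0.1225  0.0859] size [0.0504 0.0493 0.0095]
blue area 239.0 mid [ 0.5834 -0.1222  0.0194] size [0.0136 0.0356 0.0076]
alu [ 156  267  248   68 3876] ((0.469804584980011, 0.050389960408210754), (0.3232320249080658, 0.08220864832401276), 87.96733856201172) z 0.019163882652014096
[[ 0.42299375 -0.10966641]
 [ 0.5051506  -0.11258229]
 [ 0.5166154   0.21044633]
 [ 0.43445855  0.21336222]]
wood [ 202  145  242   77 4245] ((0.6241162419319153, -0.008786216378211975), (0.09759444743394852, 0.3231658637523651), 0.31724488735198975) z 0.019076089008096677
[[ 0.5744251   0.15252405]
 [ 0.57621443 -0.17063686]
 [ 0.6738074  -0.17009649]
 [ 0.67201805  0.15306443]]
obj [    0     0   586    72 24122] [ 0.784 -0.363  0.03 ] [0.883 0.426 0.055]
obj [ 331  143   41   49 1615] [ 0.609 -0.07   0.03 ] [ 0.659 -0.021  0.09 ]
obj [ 268  145   43   49 1616] [0.608 0.006 0.03 ] [0.659 0.056 0.09 ]
obj [ 391  145   45   49 1674] [ 0.604 -0.149  0.03 ] [ 0.655 -0.098  0.091]
obj [ 463  146   40   39 1125] [ 0.616 -0.243  0.03 ] [ 0.664 -0.194  0.044]
obj [ 204  150   47   49 1685] [0.603 0.084 0.03 ] [0.654 0.135 0.09 ]
obj [ 137  160   39   35 1016] [0.611 0.185 0.03 ] [0.649 0.224 0.102]
obj [ 99 274  33  33 836] [0.465 0.236 0.039] [0.506 0.278 0.049]
```

```bash
python3 -m creep '[[[0,0,0],[0,0,-0.112]],[[0,0,0],[0,0,-0.112]],[[0,0,0],[0,0,-0.112]],[[0,0,0],[0,0,-0.112]],[[0,0,0],[0,0,-0.112]],[[0,0,0],[0,0,-0.112]],[[0,0,0],[0,0,-0.112]],[[0,0,0],[0,0,0]]]' 94 20
python3 -m creep '[[[0.1,0.1,0],[0,0,0]],[[0.19,0.17,0],[0,0,0]],[[0.19,0.17,0],[0,0,0]],[[0.19,0.17,0],[0,0,0]],[[0.19,0.17,0],[0,0,0]],[[0.19,0.17,0],[0,0,0]],[[0.19,0.17,0],[0,0,0]],[[0.19,0.17,0],[0,0,0]],[[0.19,0.17,0],[0,0,0]],[[0.19,0.17,0],[0,0,0]],[[0.1,0.1,0],[0,0,0]],[[0,0,0],[0,0,0]]]'
python3 - <<'E'
from h import *
# check of the well floors
f=np.load('pics/top0.npz');c=get_calibration('top');p,d=f['p'],f['d'];W=cloud(d,c)
hs=cv2.cvtColor(p,cv2.COLOR_RGB2HSV);m=(hs[...,1]<60)&(W[...,2]<.011)&(W[...,2]>.002)&(abs(W[...,0]-.47)<.06)
m=cv2.morphologyEx(m.astype(np.uint8),cv2.MORPH_OPEN,np.ones((3,3)))
n,l,st,_=cv2.connectedComponentsWithStats(m)
for i in range(1,n):
    if st[i,4]>300: w=W[l==i];print(((w.min(0)+w.max(0))/2).round(4),np.ptp(w,axis=0).round(3))
E
```

```text
clock: 1.1
tool_pos: [0.2075, -0.5893, 0.2051]
ee_rot: [-0.0, 0.708, 0.707, 0.0]
ft_force: [-0.0, -0.5, -1.1]
width: 1.0
grasp_force: 0.0
clock: 2.6
tool_pos: [0.555, -0.2055, 0.2051]
ee_rot: [-0.0, 0.708, 0.707, 0.0]
ft_force: [-0.8, 0.4, 0.5]
width: 1.003
grasp_force: 0.0
[0.4741 0.1653 0.0065] [0.071 0.069 0.009]
[0.471  0.089  0.0064] [0.072 0.071 0.009]
[0.4684 0.012  0.0063] [0.072 0.071 0.009]
[ 0.4658 -0.0646  0.0065] [0.072 0.071 0.009]
```

```bash
python3 -m creep '[[[0.14,0.125,0],[0,0,0]],[[0.14,0.125,0],[0,0,0]],[[0.13,0.1225,0],[0,0,0]],[[0,0,0],[0,0,0]],[[0,0,0.13],[0,0,0]],[[0,0,0.13],[0,0,0]],[[0,0,0.13],[0,0,0]],[[0,0,0.13],[0,0,0]],[[0,0,0.13],[0,0,0]],[[0,0,0.13],[0,0,0]],[[0,0,0],[0,0,0]]]'
python3 - <<'E'
from h import *
p,d=camera('side');cv2.imwrite('pics/side1.png',p[...,::-1])
E
```

```text
clock: 3.98
tool_pos: [0.6266, -0.1271, 0.0478]
ee_rot: [-0.001, 0.708, 0.706, -0.001]
ft_force: [-0.4, 0.5, 0.0]
width: 1.0
grasp_force: 0.0
```

View pics/side1.png

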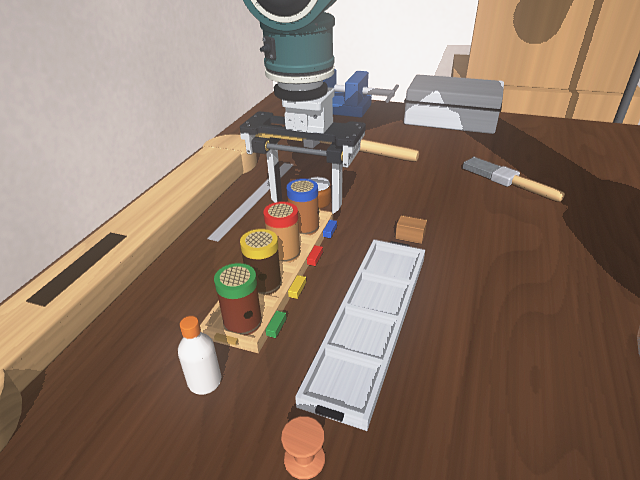

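The open fingers straddle the blue box, near (302,205). I shift a few millimetres to centre, then grip.

```bash
python3 -m creep '[[[0.018,0.015,0],[0,0,0]],[[0,0,0],[0,0,0]]]'
python3 -m creep '[[[0,0,0],[0,0,0]],[[0,0,0],[0,0,0]],[[0,0,0],[0,0,0]],[[0,0,0],[0,0,0]],[[0,0,0],[0,0,0]],[[0,0,0],[0,0,0]],[[0,0,0],[0,0,0]],[[0,0,0],[0,0,0]]]' 40 25
```

```text
clock: 4.28
tool_pos: [0.6322, -0.1219, 0.0505]
ee_rot: [0.001, 0.707, 0.707, 0.0]
ft_force: [0.5, 0.9, 0.3]
width: 1.001
grasp_force: 0.0
clock: 5.28
tool_pos: [0.6314, -0.122, 0.0494]
ee_rot: [-0.0, 0.707, 0.707, -0.0]
ft_force: [0.6, 0.2, -0.6]
width: 0.529
grasp_force: 25.0
```

```bash
python3 -m creep '[[[0,0,-0.04],[0,0,0]],[[0,0,-0.1],[0,0,0]],[[0,0,-0.12],[0,0,0]],[[0,0,-0.12],[0,0,0]],[[0,0,-0.12],[0,0,0]],[[0,0,-0.07],[0,0,0]],[[0,0,-0.03],[0,0,0]],[[0,0,0],[0,0,0]]]'
python3 -m creep '[[[0.07,-0.04,0],[0,0,0]],[[0.14,-0.08,0],[0,0,0]],[[0.15,-0.08,0],[0,0,0]],[[0.15,-0.08,0],[0,0,0]],[[0.15,-0.08,0],[0,0,0]],[[0.15,-0.08,0],[0,0,0]],[[0.15,-0.08,0],[0,0,0]],[[0.15,-0.08,0],[0,0,0]],[[0.15,-0.08,0],[0,0,0]],[[0.12,-0.07,0],[0,0,0]],[[0.055,-0.04,0],[0,0,0]],[[0,0,0],[0,0,0]]]'
python3 -m creep '[[[0,0,0],[0,0,0]]]'
```

```text
clock: 6.28
tool_pos: [0.6314, -0.1221, 0.1694]
ee_rot: [-0.0, 0.707, 0.707, -0.0]
ft_force: [-0.2, -0.0, -1.2]
width: 0.53
grasp_force: 25.0
clock: 7.78
tool_pos: [0.473, 0.1653, 0.1693]
ee_rot: [-0.0, 0.707, 0.707, -0.0]
ft_force: [0.4, 0.2, -0.8]
width: 0.528
grasp_force: 25.0
clock: 7.9
tool_pos: [0.474, 0.1641, 0.1693]
ee_rot: [0.0, 0.708, 0.707, -0.0]
ft_force: [0.6, -0.3, -1.4]
width: 0.533
grasp_force: 25.0
```

Tracking is good. I lower 0.119 (0.595 units), slowing towards the floor, then check the force before releasing.

```bash
python3 -m creep '[[[0,0,0.05],[0,0,0]],[[0,0,0.1],[0,0,0]],[[0,0,0.12],[0,0,0]],[[0,0,0.12],[0,0,0]],[[0,0,0.1],[0,0,0]],[[0,0,0.05],[0,0,0]],[[0,0,0.03],[0,0,0]],[[0,0,0.015],[0,0,0]],[[0,0,0.01],[0,0,0]],[[0,0,0],[0,0,0]],[[0,0,0],[0,0,0]]]'
python3 - <<'E'
from h import *
p,d=camera('side');cv2.imwrite('pics/side2.png',p[150:450,200:560,::-1])
s=get_state();print(s['ft_force'],s['tool_pos'])
E
```

```text
clock: 9.28
tool_pos: [0.4737, 0.1651, 0.0507]
ee_rot: [0.0, 0.707, 0.707, 0.0]
ft_force: [-0.6, 0.5, -1.3]
width: 0.527
grasp_force: 25.0
[-0.62181388  0.46466372 -1.86855391] [0.47370459 0.16506228 0.05069121]
```

View pics/side2.png

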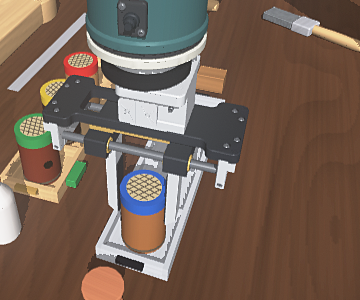

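The blue box is upright in the leftmost well, about (145,210) in the crop. I press down another 1.5 mm to confirm contact, then release and rise.

```bash
python3 -m creep '[[[0,0,0.005],[0,0,0]],[[0,0,0.003],[0,0,0]],[[0,0,0],[0,0,0]]]'
python3 -m creep '[[[0,0,0],[0,0,0]],[[0,0,0],[0,0,0]],[[0,0,0],[0,0,0]],[[0,0,0],[0,0,0]],[[0,0,0],[0,0,0]],[[0,0,0],[0,0,0]]]' 94
```

```text
clock: 9.7
tool_pos: [0.4737, 0.1651, 0.0493]
ee_rot: [0.0, 0.707, 0.707, 0.0]
ft_force: [-3.1, -1.1, 11.0]
width: 0.528
grasp_force: 25.0
clock: 10.45
tool_pos: [0.4735, 0.165, 0.0488]
ee_rot: [-0.0, 0.707, 0.707, -0.0]
ft_force: [1.1, -0.1, -0.5]
width: 1.0
grasp_force: 0.0
```

```bash
python3 -m creep '[[[0,0,-0.05],[0,0,0]],[[0,0,-0.15],[0,0,0]],[[0,0,-0.2],[0,0,0]],[[0,0,-0.2],[0,0,0]],[[-0.1025,0.0775,0],[0,0,0]],[[-0.19,0.145,0],[0,0,0]],[[-0.19,0.145,0],[0,0,0]],[[-0.19,0.145,0],[0,0,0]],[[-0.19,0.145,0],[0,0,0]],[[-0.19,0.145,0],[0,0,0]],[[0,0,0],[0,0,0]],[[0,0,0],[0,0,0]]]'
python3 - <<'E'
from h import *
p,d=camera('top');tops(p,d,get_calibration('top'))
E
```

```text
clock: 11.95
tool_pos: [0.6337, -0.0448, 0.1692]
ee_rot: [-0.0, 0.707, 0.707, 0.0]
ft_force: [-0.1, 1.0, 0.2]
width: 0.998
grasp_force: 0.0
yellow area 1198.0 mid [0.6334 0.0316 0.0862] size [0.0503 0.0493 0.0077]
blue area 1362.0 mid [0.4735 0.1639 0.0857] size [0.0477 0.0507 0.0083]
```

```bash
python3 -m creep '[[[0,0,0.1],[0,0,0]],[[0,0,0.15],[0,0,0]],[[0,0,0.15],[0,0,0]],[[0,0,0.12],[0,0,0]],[[0,0,0.08],[0,0,0]],[[0,0,0],[0,0,0]],[[0,0,0],[0,0,0]]]'
python3 -m creep '[[[0,0,0],[0,0,0]],[[0,0,0],[0,0,0]],[[0,0,0],[0,0,0]],[[0,0,0],[0,0,0]],[[0,0,0],[0,0,0]],[[0,0,0],[0,0,0]],[[0,0,0],[0,0,0]],[[0,0,0],[0,0,0]]]' 40 25
python3 -m creep '[[[0,0,-0.04],[0,0,0]],[[0,0,-0.1],[0,0,0]],[[0,0,-0.12],[0,0,0]],[[0,0,-0.12],[0,0,0]],[[0,0,-0.12],[0,0,0]],[[0,0,-0.07],[0,0,0]],[[0,0,-0.03],[0,0,0]],[[0,0,0],[0,0,0]]]'
```

```text
clock: 12.88
tool_pos: [0.6344, -0.0453, 0.0496]
ee_rot: [0.0, 0.707, 0.707, 0.0]
ft_force: [-0.3, -0.7, -0.4]
width: 1.003
grasp_force: 0.0
clock: 13.88
tool_pos: [0.6341, -0.0455, 0.0489]
ee_rot: [0.0, 0.707, 0.707, 0.0]
ft_force: [0.9, 0.2, 0.6]
width: 0.529
grasp_force: 25.0
clock: 14.88
tool_pos: [0.6339, -0.0456, 0.1688]
ee_rot: [-0.0, 0.707, 0.707, -0.0]
ft_force: [-0.3, 0.4, -2.5]
width: 0.53
grasp_force: 25.0
```

```bash
python3 -m creep '[[[0.04,-0.05,0],[0,0,0]],[[0.1,-0.12,0],[0,0,0]],[[0.1,-0.12,0],[0,0,0]],[[0.1,-0.12,0],[0,0,0]],[[0.1,-0.12,0],[0,0,0]],[[0.1,-0.12,0],[0,0,0]],[[0.09,-0.115,0],[0,0,0]],[[0.04,-0.05,0],[0,0,0]],[[0,0,0],[0,0,0]],[[0,0,0],[0,0,0]]]'
python3 -m creep '[[[0,0,0.05],[0,0,0]],[[0,0,0.1],[0,0,0]],[[0,0,0.12],[0,0,0]],[[0,0,0.12],[0,0,0]],[[0,0,0.1],[0,0,0]],[[0,0,0.05],[0,0,0]],[[0,0,0.03],[0,0,0]],[[0,0,0.015],[0,0,0]],[[0,0,0.01],[0,0,0]],[[0,0,0.005],[0,0,0]],[[0,0,0],[0,0,0]],[[0,0,0],[0,0,0]]]'
```

```text
clock: 16.12
tool_pos: [0.4716, 0.0879, 0.1688]
ee_rot: [-0.0, 0.708, 0.707, 0.0]
ft_force: [0.4, 1.0, -1.6]
width: 0.53
grasp_force: 25.0
clock: 17.62
tool_pos: [0.4711, 0.0885, 0.049]
ee_rot: [0.0, 0.707, 0.707, 0.0]
ft_force: [0.6, 0.2, -2.0]
width: 0.525
grasp_force: 25.0
```

```bash
python3 -m creep '[[[0,0,0.003],[0,0,0]],[[0,0,0.003],[0,0,0]],[[0,0,0],[0,0,0]]]'
```

```text
clock: 18.0
tool_pos: [0.4714, 0.0885, 0.0486]
ee_rot: [0.0, 0.707, 0.707, 0.0]
ft_force: [-6.6, -1.8, 22.5]
width: 0.529
grasp_force: 25.0
```

On the floor. Release, rise and go above yellow (0.6335, 0.0313).

```bash
python3 -m creep '[[[0,0,-0.003],[0,0,0]],[[0,0,0],[0,0,0]],[[0,0,0],[0,0,0]],[[0,0,0],[0,0,0]],[[0,0,0],[0,0,0]],[[0,0,0],[0,0,0]]]' 94
python3 -m creep '[[[0,0,-0.05],[0,0,0]],[[0,0,-0.15],[0,0,0]],[[0,0,-0.2],[0,0,0]],[[0,0,-0.2],[0,0,0]],[[-0.036,0.1,0],[0,0,0]],[[-0.06,0.17,0],[0,0,0]],[[-0.07,0.2,0],[0,0,0]],[[-0.06,0.17,0],[0,0,0]],[[-0.06,0.17,0],[0,0,0]],[[0,0,0],[0,0,0]],[[0,0,0],[0,0,0]]]'
python3 - <<'E'
from h import *
p,d=camera('top');tops(p,d,get_calibration('top'));cv2.imwrite('pics/top3.png',p[...,::-1])
E
```

```text
clock: 18.75
tool_pos: [0.471, 0.0886, 0.0482]
ee_rot: [-0.0, 0.707, 0.707, -0.0]
ft_force: [-0.6, -0.5, -0.9]
width: 1.002
grasp_force: 0.0
clock: 20.12
tool_pos: [0.6324, 0.0317, 0.1685]
ee_rot: [-0.0, 0.707, 0.707, 0.0]
ft_force: [-0.2, -0.0, -0.7]
width: 0.999
grasp_force: 0.0
blue area 212.5 mid [0.4734 0.1749 0.0854] size [0.0476 0.0282 0.0074]
```

View pics/top3.png

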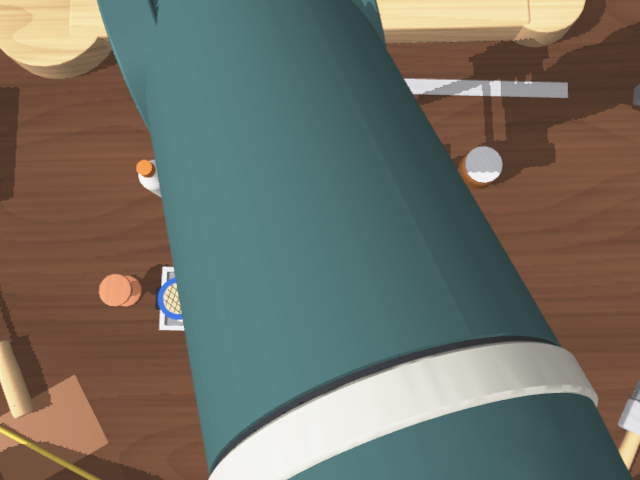

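The arm hides most of the top view. Only the edge of the blue box shows, at (175,298). The commanded pose is above yellow, so I descend, grip and lift.

```bash
python3 -m creep '[[[0,0,0.1],[0,0,0]],[[0,0,0.15],[0,0,0]],[[0,0,0.15],[0,0,0]],[[0,0,0.12],[0,0,0]],[[0,0,0.075],[0,0,0]],[[0,0,0],[0,0,0]],[[0,0,0],[0,0,0]]]'
python3 -m creep '[[[0,0,0],[0,0,0]],[[0,0,0],[0,0,0]],[[0,0,0],[0,0,0]],[[0,0,0],[0,0,0]],[[0,0,0],[0,0,0]],[[0,0,0],[0,0,0]],[[0,0,0],[0,0,0]],[[0,0,0],[0,0,0]]]' 40 25
python3 -m creep '[[[0,0,-0.04],[0,0,0]],[[0,0,-0.1],[0,0,0]],[[0,0,-0.12],[0,0,0]],[[0,0,-0.12],[0,0,0]],[[0,0,-0.12],[0,0,0]],[[0,0,-0.07],[0,0,0]],[[0,0,-0.03],[0,0,0]],[[0,0,0],[0,0,0]]]'
```

```text
clock: 21.05
tool_pos: [0.6334, 0.0314, 0.05]
ee_rot: [0.0, 0.707, 0.707, 0.0]
ft_force: [0.5, 1.1, -0.2]
width: 0.999
grasp_force: 0.0
clock: 22.05
tool_pos: [0.6331, 0.0313, 0.0493]
ee_rot: [0.0, 0.707, 0.707, 0.0]
ft_force: [2.1, -0.8, 0.5]
width: 0.531
grasp_force: 25.0
clock: 23.05
tool_pos: [0.6329, 0.0312, 0.1692]
ee_rot: [-0.0, 0.707, 0.707, -0.0]
ft_force: [0.3, -0.3, -2.2]
width: 0.527
grasp_force: 25.0
```

```bash
python3 -m creep '[[[-0.006,-0.05,0],[0,0,0]],[[-0.015,-0.12,0],[0,0,0]],[[-0.015,-0.12,0],[0,0,0]],[[-0.015,-0.12,0],[0,0,0]],[[-0.015,-0.12,0],[0,0,0]],[[-0.015,-0.12,0],[0,0,0]],[[-0.01,-0.12,0],[0,0,0]],[[-0.005,-0.053,0],[0,0,0]],[[0,0,0],[0,0,0]],[[0,0,0],[0,0,0]]]'
python3 -m creep '[[[0,0,0.05],[0,0,0]],[[0,0,0.1],[0,0,0]],[[0,0,0.12],[0,0,0]],[[0,0,0.12],[0,0,0]],[[0,0,0.1],[0,0,0]],[[0,0,0.05],[0,0,0]],[[0,0,0.03],[0,0,0]],[[0,0,0.015],[0,0,0]],[[0,0,0.01],[0,0,0]],[[0,0,0.005],[0,0,0]],[[0,0,0],[0,0,0]],[[0,0,0],[0,0,0]]]'
python3 -m creep '[[[0,0,0.003],[0,0,0]],[[0,0,0],[0,0,0]],[[0,0,0],[0,0,0]]]'
```

```text
clock: 24.3
tool_pos: [0.469, 0.0122, 0.1692]
ee_rot: [-0.0, 0.707, 0.707, 0.0]
ft_force: [-0.3, -0.2, -1.5]
width: 0.529
grasp_force: 25.0
clock: 25.8
tool_pos: [0.4685, 0.0121, 0.0494]
ee_rot: [0.0, 0.707, 0.707, 0.0]
ft_force: [0.1, 0.7, -1.7]
width: 0.529
grasp_force: 25.0
clock: 26.18
tool_pos: [0.4687, 0.0121, 0.0491]
ee_rot: [0.0, 0.707, 0.707, 0.0]
ft_force: [-3.4, -0.2, 9.4]
width: 0.528
grasp_force: 25.0
```

```bash
python3 -m creep '[[[0,0,0],[0,0,0]],[[0,0,0],[0,0,0]],[[0,0,0],[0,0,0]],[[0,0,0],[0,0,0]],[[0,0,0],[0,0,0]],[[0,0,0],[0,0,0]]]' 94
python3 -m creep '[[[0,0,-0.05],[0,0,0]],[[0,0,-0.15],[0,0,0]],[[0,0,-0.2],[0,0,0]],[[0,0,-0.2],[0,0,0]],[[0.0575,0.1,0],[0,0,0]],[[0.11,0.18,0],[0,0,0]],[[0.11,0.18,0],[0,0,0]],[[0.11,0.18,0],[0,0,0]],[[0.1,0.16,0],[0,0,0]],[[0,0,0],[0,0,0]],[[0,0,0],[0,0,0]]]'
python3 -m creep '[[[0,0,0.1],[0,0,0]],[[0,0,0.15],[0,0,0]],[[0,0,0.15],[0,0,0]],[[0,0,0.12],[0,0,0]],[[0,0,0.075],[0,0,0]],[[0,0,0],[0,0,0]],[[0,0,0],[0,0,0]]]'
```

```text
clock: 26.92
tool_pos: [0.4684, 0.0121, 0.0486]
ee_rot: [-0.0, 0.707, 0.707, -0.0]
ft_force: [-0.0, -0.2, 1.0]
width: 0.998
grasp_force: 0.0
clock: 28.3
tool_pos: [0.6279, 0.1093, 0.1689]
ee_rot: [-0.0, 0.707, 0.707, -0.0]
ft_force: [-1.5, -0.2, 0.6]
width: 0.997
grasp_force: 0.0
clock: 29.18
tool_pos: [0.6288, 0.1096, 0.0505]
ee_rot: [0.0, 0.707, 0.707, 0.0]
ft_force: [0.1, 0.0, 0.5]
width: 1.0
grasp_force: 0.0
```

```bash
python3 -m creep '[[[0,0,0],[0,0,0]],[[0,0,0],[0,0,0]],[[0,0,0],[0,0,0]],[[0,0,0],[0,0,0]],[[0,0,0],[0,0,0]],[[0,0,0],[0,0,0]],[[0,0,0],[0,0,0]],[[0,0,0],[0,0,0]]]' 40 25
python3 -m creep '[[[0,0,-0.04],[0,0,0]],[[0,0,-0.1],[0,0,0]],[[0,0,-0.12],[0,0,0]],[[0,0,-0.12],[0,0,0]],[[0,0,-0.12],[0,0,0]],[[0,0,-0.07],[0,0,0]],[[0,0,-0.03],[0,0,0]],[[0,0,0],[0,0,0]]]'
python3 -m creep '[[[-0.05,-0.05,0],[0,0,0]],[[-0.11,-0.1,0],[0,0,0]],[[-0.13,-0.12,0],[0,0,0]],[[-0.13,-0.12,0],[0,0,0]],[[-0.13,-0.12,0],[0,0,0]],[[-0.13,-0.12,0],[0,0,0]],[[-0.11,-0.11,0],[0,0,0]],[[-0.0775,-0.075,0],[0,0,0]],[[0,0,0],[0,0,0]],[[0,0,0],[0,0,0]]]'
```

```text
clock: 30.18
tool_pos: [0.6285, 0.1095, 0.0497]
ee_rot: [0.0, 0.707, 0.707, 0.0]
ft_force: [0.7, -0.2, -0.5]
width: 0.53
grasp_force: 25.0
clock: 31.18
tool_pos: [0.6284, 0.1095, 0.1696]
ee_rot: [-0.0, 0.707, 0.707, -0.0]
ft_force: [-0.6, -0.0, -1.2]
width: 0.526
grasp_force: 25.0
clock: 32.42
tool_pos: [0.4653, -0.0638, 0.1695]
ee_rot: [-0.0, 0.707, 0.707, -0.0]
ft_force: [-1.0, 0.1, -1.4]
width: 0.526
grasp_force: 25.0
```

```bash
python3 -m creep '[[[0,0,0.05],[0,0,0]],[[0,0,0.1],[0,0,0]],[[0,0,0.12],[0,0,0]],[[0,0,0.12],[0,0,0]],[[0,0,0.1],[0,0,0]],[[0,0,0.05],[0,0,0]],[[0,0,0.03],[0,0,0]],[[0,0,0.015],[0,0,0]],[[0,0,0.01],[0,0,0]],[[0,0,0.005],[0,0,0]],[[0,0,0],[0,0,0]],[[0,0,0],[0,0,0]]]'
python3 -m creep '[[[0,0,0.003],[0,0,0]],[[0,0,0],[0,0,0]],[[0,0,0],[0,0,0]]]'
```

```text
clock: 33.92
tool_pos: [0.4655, -0.0639, 0.0498]
ee_rot: [0.0, 0.707, 0.707, 0.0]
ft_force: [0.9, -0.4, -2.2]
width: 0.526
grasp_force: 25.0
clock: 34.3
tool_pos: [0.4656, -0.0639, 0.0495]
ee_rot: [0.0, 0.707, 0.707, -0.0]
ft_force: [-2.9, 0.7, 10.4]
width: 0.528
grasp_force: 25.0
```

Contact. Release, rise and swing off to the right so the cameras can see.

```bash
python3 -m creep '[[[0,0,0],[0,0,0]],[[0,0,0],[0,0,0]],[[0,0,0],[0,0,0]],[[0,0,0],[0,0,0]],[[0,0,0],[0,0,0]],[[0,0,0],[0,0,0]]]' 94
python3 -m creep '[[[0,0,-0.05],[0,0,0]],[[0,0,-0.15],[0,0,0]],[[0,0,-0.2],[0,0,0]],[[0,0,-0.2],[0,0,0]],[[-0.15,0,-0.1],[0,0,0]],[[-0.25,0,0],[0,0,0]],[[-0.25,0,0],[0,0,0]],[[-0.25,0,0],[0,0,0]],[[-0.25,0,0],[0,0,0]],[[-0.25,0,0],[0,0,0]],[[-0.25,0,0],[0,0,0]],[[-0.2,0,0],[0,0,0]]]'
python3 -m creep '[[[-0.15,-0.15,0],[0,0,0]],[[0,0,0],[0,0,0]],[[0,0,0],[0,0,0]]]'
python3 - <<'E'
from h import *
p,d=camera('top');tops(p,d,get_calibration('top'));cv2.imwrite('pics/top4.png',p[...,::-1])
E
```

```text
clock: 35.05
tool_pos: [0.4654, -0.0639, 0.049]
ee_rot: [-0.0, 0.707, 0.707, -0.0]
ft_force: [-0.5, -0.7, -0.9]
width: 0.999
grasp_force: 0.0
clock: 36.55
tool_pos: [0.4647, -0.4358, 0.1897]
ee_rot: [0.0, 0.708, 0.707, 0.0]
ft_force: [-0.1, 0.7, 0.6]
width: 0.997
grasp_force: 0.0
clock: 36.92
tool_pos: [0.4356, -0.4633, 0.1896]
ee_rot: [0.0, 0.707, 0.707, 0.0]
ft_force: [0.6, -0.3, 0.6]
width: 1.001
grasp_force: 0.0
red area 1370.5 mid [0.4716 0.0887 0.0858] size [0.0487 0.0498 0.0084]
red area 281.0 mid [ 0.5827 -0.0464  0.0184] size [0.0142 0.0347 0.0083]
blue area 1365.5 mid [0.4735 0.164  0.0855] size [0.0477 0.051  0.0083]
blue area 239.0 mid [ 0.5833 -0.1224  0.0192] size [0.0136 0.0358 0.009 ]
```

View pics/top4.png

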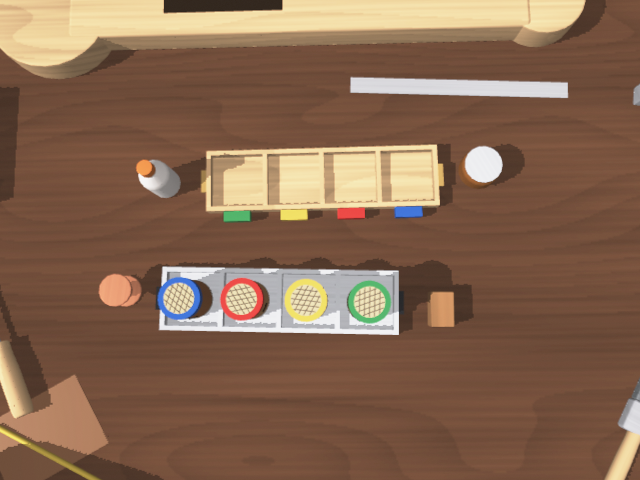

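All four boxes stand in the aluminium rack in mirrored order: blue (180,298), red (242,299), yellow (306,300) and green (369,301). The drying rack is empty, and nothing else has moved.

```bash
python3 -c "
from h import *
c=get_calibration('top');print([cast(u,.086,c).round(4) for u in((306,300),(369,301))])
print(close_job())"
```

```text
[array([0.4684, 0.0117, 0.086 ]), array([ 0.466, -0.063,  0.086])]
the job is handed in; nothing more can be done
None
```

All four sound boxes are standing upright in the fitting rack in reverse order (blue, red, yellow, green from the left), each measured within about 1 mm of its well's centre, and the job was handed in at about 37 s.

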